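Open the animation light box and register the treeline cut-out

ROBOT

A 6-joint arm with a two-finger parallel gripper is mounted at the origin on the work surface. World frame = base frame: x ahead of the robot, y to its left, z up, the work surface at z = 0. Lengths are in m, angles in rad, forces in N, time in s.
With the tool pointing down it reaches from about 0.225 to 0.875 m from the base axis. Payload 3.4 kg.
Tool frame: the origin (TCP) lies at the very end of the fingers, on their centre line; the grasp point (between the pads) lies 19 mm behind it; z points along the fingers, y is the direction in which the jaws open and shut (so a half turn about z gives the same grasp; the last joint's range is limited). The gripper opens to 85 mm and grips with 20 to 120 N. Pads are 22 mm wide; open, the fingers measure 114 mm over their backs; the gripper's body (76 mm by 85 mm) begins 54 mm behind the grasp point. The pads swing forward as they close: fully open they stand 13 mm farther back than shut.
Start: joints at [1.124, 0.276, 1.505, -0, 1.361, -0.121], TCP at [0.184, 0.545, 0.231] pointing down, gripper open.
Joint ranges: [-2.89, 2.89], [-0.75, 2.08], [0.22, 2.7], [-1.18, 4.32], [0.11, 2.71], [-2.7, 2.7]. Speed limits (rad/s): [2.57, 2.57, 3.14, 3.14, 3.14, 3.14].

INTERFACE

Orientations are given as a unit quaternion [w, x, y, z].
In Python, from rig import telemetry, optics, order gives the robot as it stands.
- The arm moves only by the shell command python3 -m creep 'ROWS' [FORCE]. ROWS is a JSON object of lists of equal length, an entry for each row: "slide": the shift along the world's x, y, z normalised to -1 to 1, where 1 is 0.15 m, a list of three; "twist": the turn, a rotation vector about the world's x, y, z normalised to -1 to 1, where 1 is 360 degrees, a list of three; "fingers": the gripper's target within -1 to 1 (fully open at 1, half-way at 0, shut at -1). A call has 1 to 20 rows; each row is the pose to reach, as a shift and turn from the pose commanded when the call began, turning the shorter way round; what a row does not reach only later rows make up. A row lasts 1/10 s, in which the tool goes at most 50 mm and 8.59 degrees, less where a joint would pass 70% of its speed; a pose out of reach is approached as far as the arm can. A call with a number of a shift or a turn outside -1 to 1 is refused whole. A call with a gripper value outside its range is refused whole. The fingers move at their own pace and stop on an object; FORCE is the grip in N (left out, the last holds). Time passes only in rows, so rows that repeat a pose let the fingers close. It gives the time, the measured TCP pose, the force and the opening at its end, in the units of the state.
- telemetry.get_state(): the state, without advancing time (a new reading comes with each control period).
- optics.get_image(name): name is "scene" or "top"; returns a dict with "img" (400x640x3 uint8, blue, green, red), "depth" (400x640 float32, m along the optical axis (not along the pixel's ray), 0 where there is no reading), "fovy" (degrees; the focal length in pixels is half the picture's height over the tangent of half this angle, whatever the lens; pixels are square), "cx", "cy" (the principal point, pixels), "world_from_camera" (4x4, takes a point from camera to world coordinates). Camera axes: x right, y down, z forward; pixel columns grow to the right and rows downward; lengths in m; the calibration is good to about 2 mm. A picture is of the moment at which its call begins.
- order.sign_off(): hands the job in, once; it reports no verdict.
The state is a dict: "clock": time; "qpos": joint angles; "qd": joint speeds; "effort": joint torques, N m; "position": TCP position; "ee_rot": TCP orientation; "contact_force": force on the tool from outside, world axes, zero at the start; "moment": the same for the moment, N m; "width": finger opening in m.
Only numpy, scipy, OpenCV 4.12 (cv2) and the standard library are available. Lean on these libraries where they do the work, as an engineer would, in place of code of your own. Each camera call takes 0.05 s, during which the arm holds its last target.

TASK

Get the stop-motion light box ready for the next frame: first swing its folded outrigger leg out until it seats against its end stop, then lift the counterweighted clear platen past its balance point so that it rests fully open by itself. Then slide the plywood treeline cut-out on the stage into the registration corner: its straight foot edge flush along the ground bar and its left end against the end stop, lying flat. Do not knock the mug or the jar, and leave the small plywood moon on the stage where it is.

Things in the scene. Friction and masses are not known exactly. Their poses are not given: they have to be found in the camera images.
- stand: The light box, fixed to the table: grey box 220 (x) x 310 (y) x 50 mm high, its dark grey top is the stage (z = 50 mm). Origin: centre of its underside; x points from its front (robot side) to its back, y to its left, z up. Leg on its right (-y) side, platen hinged along its back. Directions and offsets below are in this frame.
- corner (a point): Registration corner at stage height, at x = +55, y = +100, z = 50 mm of the stand. Ground bar: aluminium bar along y over the stage's whole width, 12 mm high, its front face at x = +55. End stop: bar along x from x = -5 to +55, 12 mm wide and high, its right face at y = +100.
- platen (a joint): Platen angle (rad): 0 = shut over the stage, 1.83 = fully open against its stop, leaning backwards. It turns up and back about the hinge axis. Counterweights: it falls shut below about 0.97 and falls open by itself above; about 1.6 N at the grip bar lifts it from shut. Aluminium frame 250 wide, 10 thick, reaching 210 mm from the axis, clear pane; shut, its mid-plane is at z = 75 mm.
- grip_bar (a point): Middle of the platen's grip bar, on the platen: round steel bar, 12 mm diameter, 120 mm long along y, 245 mm from the hinge axis. Shut, it lies at z = 75 mm, 40 mm in front of the box's front face, free underneath, with 29 mm open between it and the platen frame.
- platen_hinge (a point): Fixed point on the platen's hinge axis, midway: at x = +95, y = 0, z = 75 mm in the stand's frame. The axis runs along the stand's y.
- leg (a joint): Leg angle (rad): 0 = folded along the box's right side, pointing forward; 1.571 = fully out against its end stop, pointing to the right (-y). Turns about the vertical axis at leg_hinge. A stiff friction hinge (about 1 N at the post) keeps it where it is left.
- leg_post (a point): Axis of the upright post at the leg's free end, at z = 75 mm: dark steel, 20 mm diameter, rubber foot 30 mm, 24 mm cap with its top at z = 92 mm; 110 mm from the leg's hinge axis. Folded, it stands 30 mm in front of the box's front face and 25 mm right of its right side, free all round. The leg's bar is 16 mm wide, z = 28 to 42 mm.
- leg_hinge (a point): Point on the leg's vertical hinge axis: at x = -30, y = -180, z = 35 mm in the stand's frame.
- treeline: Loose plywood cut-out, 10 mm thick, about 90 g, flat on the stage: straight foot strip 160 (y) x 20 mm with two trees. Origin: middle of the foot edge, underside; x points from crowns to foot, y to its left end. Crowns 62 (y) x 36 mm, centred at x = -54, y = +-45; front edges at x = -72, straight over 26 mm. Done: axes as the stand's, origin at x = 55, y = 20, z = 50 mm of the stand.
- foot_left (a point): Left (+y) corner of the treeline's foot edge, 5 mm above its underside.
- foot_right (a point): Right (-y) corner of the treeline's foot edge, 5 mm above its underside.
- moon: Bystander: plain plywood disc 44 mm in diameter, 8 mm thick, lying on the stage near its front left corner. Origin: centre of its underside.
- mug: Bystander: white ceramic mug, 80 mm across, 95 mm high, upright on the table to the left. Origin: centre of its underside.
- jar: Bystander: clear closed jar, 60 mm across, 80 mm high, upright on the table to the left. Origin: centre of its underside.

How it is judged:
By the outcome, as a careful person would: the job done as asked, in the order asked, and still so for the second after the job is handed in, with the robot touching nothing.
It also fails if it takes over 72 s, if anything falls off the work surface, if the arm or the gripper's body presses on something with over 40 N, if the wrist force passes 120 N, or if a joint passes its speed limit or range.

## Working session

There is one attempt and no reset: what is moved stays moved. The work goes in short steps, Python scripts to look and compute and a shell command to move; the robot and the scene stay as the last step left them, time stands still between calls to the robot, and variables do not carry over. Pictures are saved under pics/ and viewed, and the job is handed in when it is done.

```bash
ls; mkdir -p pics; python3 - <<'E'
from rig import telemetry, optics
import cv2
print(telemetry.get_state())
for n in("scene","top"):
    d=optics.get_image(n); cv2.imwrite(f"pics/{n}0.png",d["img"]); print(n,d["fovy"],d["cx"],d["cy"],d["world_from_camera"].round(4).tolist())
E
```

```text
pics
{'clock': 0.0, 'qpos': array([ 1.12401215e+00,  2.76563909e-01,  1.50612356e+00,  2.45287828e-05,
        1.36069863e+00, -1.21009296e-01]), 'qd': array([-0.00109965, -0.00012913, -0.00129193, -0.00014749, -0.00032815,
        0.00058847]), 'effort': array([-6.92501708e-04, -4.16774976e+01, -2.45811921e+01, -1.73593376e-04,
        1.08361157e-02,  1.42743588e-05]), 'position': array([0.18379796, 0.54427899, 0.23046125]), 'ee_rot': array([-2.62683190e-04,  1.62170566e-01,  9.86762334e-01, -8.57469391e-04]), 'contact_force': array([-0.43338618, -0.36052842,  0.57913561]), 'moment': array([-0.01283541, -0.00403037,  0.03044544]), 'width': 0.08540818449905797}
scene 49.618747769586285 315.3717022206658 204.6632240323288 [[0.6007, 0.4841, -0.6362, 1.179], [0.7991, -0.3406, 0.4954, -0.3445], [0.0232, -0.806, -0.5915, 0.6267], [0.0, 0.0, 0.0, 1.0]]
top 52.32231505243195 316.262460177346 198.85909740264438 [[-0.013, -0.9898, 0.142, 0.5015], [-0.9995, 0.0089, -0.0297, 0.1293], [0.0281, -0.1423, -0.9894, 0.8206], [0.0, 0.0, 0.0, 1.0]]
```

View pics/scene0.png

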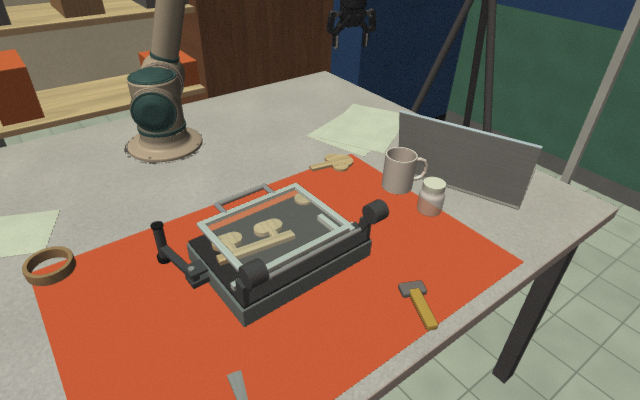

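View pics/top0.png

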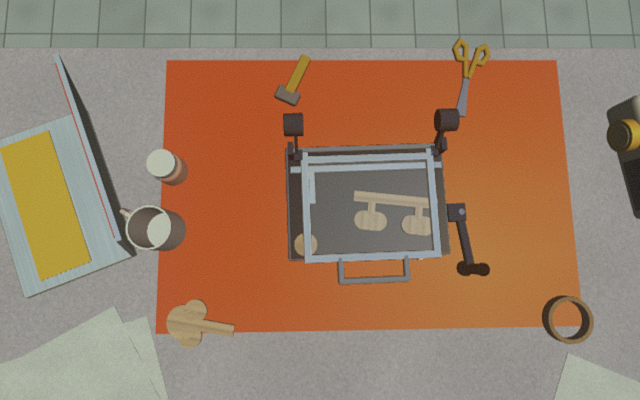

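The scene view shows the box with the platen shut, the leg post at (157,230) and the mug and jar at (400,170) and (431,197). In the top view the box spans about (287-447, 147-262), with the grip bar at (373,280), leg hinge (457,212), post (473,268), treeline around (392,210) and moon (305,244).

```bash
cat > h.py <<'E'
import numpy as np, cv2
from rig import telemetry, optics
def K(d):
    f=d["img"].shape[0]/2/np.tan(np.radians(d["fovy"])/2); return f
def ray(d,u,v):
    f=K(d);M=d["world_from_camera"]; r=M[:3,:3]@np.array([(u-d["cx"])/f,(v-d["cy"])/f,1.]); return M[:3,3],r
def onz(d,u,v,z):
    o,r=ray(d,u,v); return o+r*(z-o[2])/r[2]
def pt(d,u,v):
    o,r=ray(d,u,v); return o+r*d["depth"][int(round(v)),int(round(u))]
def proj(d,p):
    M=d["world_from_camera"]; c=M[:3,:3].T@(np.asarray(p)-M[:3,3]); f=K(d); return c[0]/c[2]*f+d["cx"],c[1]/c[2]*f+d["cy"]
def crop(d,x0,y0,x1,y1,s,name):
    cv2.imwrite(name,cv2.resize(d["img"][y0:y1,x0:x1],None,fx=s,fy=s,interpolation=cv2.INTER_CUBIC))
E
python3 - <<'E'
from h import *
d=optics.get_image("top"); crop(d,270,130,500,295,3.4,"pics/topc.png")
np.save("/tmp/x.npy",0)
for n in [(345,278),(404,276),(373,280),(306,244),(485,268),(463,267),(160,165),(150,225),(300,200),(335,230),(305,200),(437,200)]: print(n,pt(d,*n).round(4))
d=optics.get_image("scene"); crop(d,140,170,400,330,3,"pics/scc.png")
E
```

```text
(345, 278) [0.4639 0.0572 0.0776]
(404, 276) [ 0.4659 -0.0499  0.077 ]
(373, 280) [0.4597 0.007  0.079 ]
(306, 244) [0.5255 0.1267 0.0794]
(485, 268) [ 0.4786 -0.1919  0.0932]
(463, 267) [ 0.4789 -0.1798  0.0225]
(160, 165) [0.6733 0.394  0.0799]
(150, 225) [0.5692 0.4359 0.0035]
(300, 200) [0.61   0.1372 0.0512]
(335, 230) [0.5503 0.0735 0.0782]
(305, 200) [0.6059 0.1278 0.0793]
(437, 200) [ 0.6065 -0.1237  0.059 ]
```

View pics/topc.png

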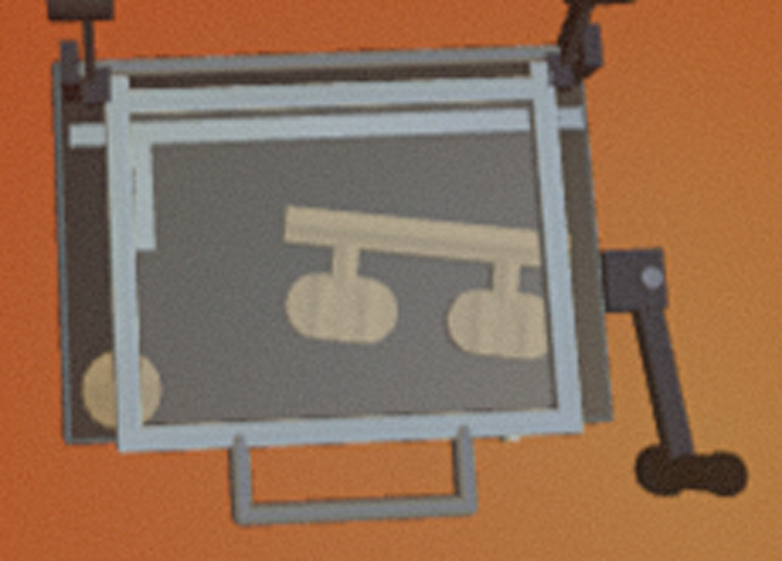

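View pics/scc.png

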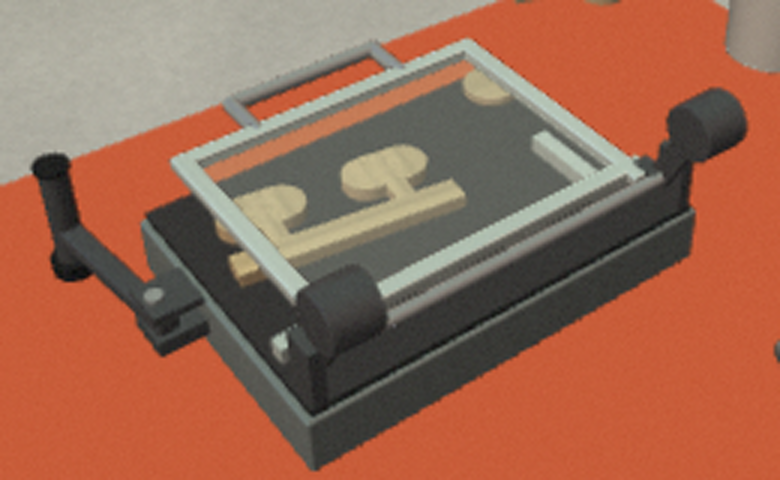

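The crop shows box corners front-left (67,441), front-right (610,420) and back-left (55,62), grip bar ends (236,517) and (475,505), leg hinge pin (652,277), post cap (722,473), treeline foot-left corner (287,207), and moon (121,389).

```bash
python3 - <<'E'
from h import *
d=optics.get_image("top")
c=lambda x,y:(270+(x+.5)/3.4-.5,130+(y+.5)/3.4-.5)
def P(n,x,y,z): p=onz(d,*c(x,y),z); print(n,(p*1000).round(1)); return p[:2]
fl=P("FL",67,441,.05);fr=P("FR",610,420,.05);bl=P("BL",55,62,.05)
gl=P("grip L",236,519,.075);gr=P("grip R",475,508,.075)
P("pin",652,277,.05);P("post",722,473,.092);P("foot",660,470,.0)
tl=P("footL",287,207,.06);P("footL-front",286,242,.06);P("moon",121,389,.058)
a=P("ground front L",152,145,.062);b=P("gr R",528,128,.062)
e=P("end stop R face front",155,249,.062)
print("widths",np.linalg.norm(fl-fr),np.linalg.norm(fl-bl))
ang=lambda p,q:np.degrees(np.arctan2(*(p-q)[::-1]))
print("y-axis yaw",ang(fl,fr)-90,ang(gl,gr)-90,ang(a,b)-90,"x",ang(bl,fl))
# orange-free mask of the box from depth? stage heights
E
```

```text
FL [498.3 158.   50. ]
FR [ 505.9 -144.1   50. ]
BL [712.7 164.   50. ]
grip L [456.3  67.8  75. ]
grip R [460.2 -59.9  75. ]
pin [ 585.7 -172.9   50. ]
post [ 477.3 -186.9   92. ]
foot [ 476.5 -189.9    0. ]
footL [626.   34.5  60. ]
footL-front [606.2  35.5  60. ]
moon [526.1 128.   58. ]
ground front L [661.4 109.5  62. ]
gr R [ 669.7 -102.9   62. ]
end stop R face front [602.7 108.5  62. ]
widths 0.30218659696429745 0.21451403829723414
y-axis yaw 1.4407526005626465 1.7382433270887105 2.2324760902367444 x 1.6219036252887227
```

Stand: centre ≈ (609, 8) mm, yaw ≈ +1.6°, consistent across the box corners, grip bar, hinge pin and corner. The leg is at about 0.1 rad. I'll travel to beside the post with the fingers shut, then sweep it.

```bash
python3 -m creep '{"slide":[[0.388,-0.932,0],[0.388,-0.932,0],[0.388,-0.932,0],[0.388,-0.932,0],[0.388,-0.932,0],[0.388,-0.932,0],[0.388,-0.932,0],[0.388,-0.932,0]],"twist":[[0,0,-0.178],[0,0,-0.178],[0,0,-0.178],[0,0,-0.178],[0,0,-0.178],[0,0,-0.178],[0,0,-0.178],[0,0,-0.178]],"fingers":[-1,-1,-1,-1,-1,-1,-1,-1]}' 30
python3 -m creep '{"slide":[[0.388,-0.932,0],[0.388,-0.932,0],[0.388,-0.932,0],[0.388,-0.932,0]],"twist":[[0,0,0],[0,0,0],[0,0,0],[0,0,0]],"fingers":[-1,-1,-1,-1]}'
python3 -m creep '{"slide":[[0.388,-0.932,0],[0.388,-0.932,0],[0.388,-0.932,0],[0.388,-0.932,0]],"twist":[[0,0,0],[0,0,0],[0,0,0],[0,0,0]],"fingers":[-1,-1,-1,-1]}'
python3 -m creep '{"slide":[[0.388,-0.932,0],[0.388,-0.932,0],[0.388,-0.932,0],[0.388,-0.932,0]],"twist":[[0,0,0],[0,0,0],[0,0,0],[0,0,0]],"fingers":[-1,-1,-1,-1]}'
python3 -m creep '{"slide":[[0.388,-0.932,0],[0.388,-0.932,0],[0.388,-0.932,0],[0.388,-0.932,0],[0.388,-0.932,0]],"twist":[[0,0,0],[0,0,0],[0,0,0],[0,0,0],[0,0,0]],"fingers":[-1,-1,-1,-1,-1]}'
```

```text
clock: 1.05
position: [0.2423, 0.4048, 0.2313]
ee_rot: [0.0, 0.663, 0.749, -0.0]
contact_force: [-0.6, -0.3, -0.1]
width: 0.0001
clock: 1.45
position: [0.302, 0.2604, 0.2313]
ee_rot: [0.001, 0.664, 0.748, -0.001]
contact_force: [0.3, 0.7, -0.3]
width: 0.0003
clock: 1.85
position: [0.3611, 0.1209, 0.2316]
ee_rot: [0.002, 0.664, 0.748, -0.0]
contact_force: [1.0, -0.1, -0.0]
width: 0.0002
clock: 2.25
position: [0.4198, -0.0183, 0.2314]
ee_rot: [0.002, 0.663, 0.749, -0.0]
contact_force: [-0.2, 0.8, 0.0]
width: 0.0004
clock: 2.75
position: [0.4755, -0.1533, 0.2307]
ee_rot: [-0.001, 0.661, 0.75, 0.0]
contact_force: [-0.1, 1.0, 0.7]
width: -0.0002
```

```bash
python3 -m creep '{"slide":[[0,0,-0.8],[0,0,-0.8],[0,0,-0.8],[0,0,-0.8]],"twist":[[0,0,0],[0,0,0],[0,0,0],[0,0,0]],"fingers":[-1,-1,-1,-1]}'
python3 - <<'E'
from h import *
d=optics.get_image("top"); a=d["img"][130:300,380:520]; d=optics.get_image("scene"); b=d["img"][130:300,100:240]
cv2.imwrite("pics/p1.png",cv2.resize(np.hstack([a,b]),None,fx=2.8,fy=2.8,interpolation=2))
E
```

```text
clock: 3.15
position: [0.472, -0.1503, 0.1084]
ee_rot: [-0.004, 0.66, 0.751, -0.001]
contact_force: [-0.8, 1.3, -0.7]
width: -0.0003
```

View pics/p1.png

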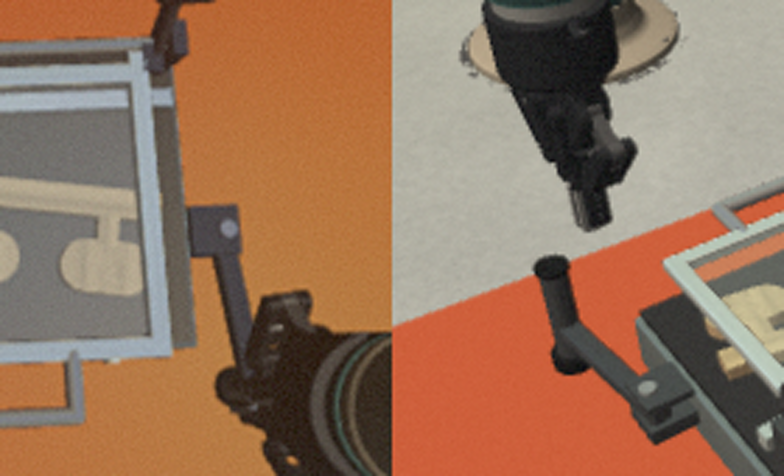

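The left half shows the arm to the left of the post; the right half shows the fingertips above and inside the post cap (post at (552,270) in this picture), not over it. I'll descend.

```bash
python3 -m creep '{"slide":[[0,0,-0.37],[0,0,-0.37],[0,0,-0.37],[0,0,-0.37],[0,0,-0.37]],"twist":[[0,0,0],[0,0,0],[0,0,0],[0,0,0],[0,0,0]],"fingers":[-1,-1,-1,-1,-1]}'
python3 - <<'E'
import numpy as np
# arc plan: hinge, finger centre offset from post by 21 mm behind in tangent, angle theta
C=np.array([609.3,8.2]);y=np.radians(1.6);R=np.array([[np.cos(y),-np.sin(y)],[np.sin(y),np.cos(y)]])
H=C+R@np.array([-30,-180])
p0=np.array([475,-155.])
for th in np.linspace(0.1,1.6,11):
    r=R@np.array([-np.cos(th),-np.sin(th)]); t=R@np.array([np.sin(th),-np.cos(th)])
    f=H+110*r-21*t
    print(round(th,2),f.round(1),((f-p0)/150).round(3),"twist",round((th-.1)/(2*np.pi),4))
E
```

```text
clock: 3.75
position: [0.4766, -0.1549, 0.0579]
ee_rot: [0.002, 0.661, 0.75, 0.001]
contact_force: [0.2, -0.8, -0.0]
width: 0.0002
0.1 [ 472.6 -165.8] [-0.016 -0.072] twist 0.0
0.25 [ 472.8 -182.6] [-0.015 -0.184] twist 0.0239
0.4 [ 475.5 -199.1] [ 0.004 -0.294] twist 0.0477
0.55 [ 480.7 -215.1] [ 0.038 -0.4  ] twist 0.0716
0.7 [ 488.2 -230.1] [ 0.088 -0.501] twist 0.0955
0.85 [ 497.9 -243.8] [ 0.153 -0.592] twist 0.1194
1.0 [ 509.5 -255.9] [ 0.23  -0.673] twist 0.1432
1.15 [ 522.8 -266.1] [ 0.319 -0.741] twist 0.1671
1.3 [ 537.5 -274.3] [ 0.417 -0.795] twist 0.191
1.45 [ 553.2 -280.1] [ 0.522 -0.834] twist 0.2149
1.6 [ 569.7 -283.6] [ 0.631 -0.857] twist 0.2387
```

```bash
python3 -m creep '{"slide":[[-0.025,-0.07,0],[-0.026,-0.13,0],[-0.025,-0.184,0],[-0.018,-0.24,0],[-0.006,-0.294,0],[0.01,-0.348,0],[0.028,-0.4,0],[0.05,-0.452,0],[0.078,-0.501,0],[0.11,-0.548,0],[0.143,-0.592,0],[0.18,-0.634,0],[0.22,-0.673,0],[0.262,-0.708,0],[0.309,-0.741,0],[0.36,-0.769,0],[0.407,-0.795,0],[0.46,-0.815,0],[0.512,-0.834,0],[0.512,-0.834,0]],"twist":[[0,0,0],[0,0,0.012],[0,0,0.023],[0,0,0.035],[0,0,0.047],[0,0,0.059],[0,0,0.071],[0,0,0.083],[0,0,0.095],[0,0,0.107],[0,0,0.119],[0,0,0.131],[0,0,0.143],[0,0,0.155],[0,0,0.167],[0,0,0.179],[0,0,0.191],[0,0,0.203],[0,0,0.215],[0,0,0.215]],"fingers":[-1,-1,-1,-1,-1,-1,-1,-1,-1,-1,-1,-1,-1,-1,-1,-1,-1,-1,-1,-1]}'
python3 - <<'E'
from h import *
print(telemetry.get_state()["contact_force"])
d=optics.get_image("top"); a=d["img"][130:330,380:560]; d=optics.get_image("scene"); b=d["img"][130:330,80:260]
cv2.imwrite("pics/p2.png",cv2.resize(np.hstack([a,b]),None,fx=2.2,fy=2.2,interpolation=2))
E
```

```text
clock: 5.75
position: [0.5525, -0.2809, 0.0565]
ee_rot: [0.001, 0.047, 0.999, -0.001]
contact_force: [0.0, -0.2, -0.3]
width: 0.0001
[ 0.03418538 -0.19128591 -0.2501743 ]
```

View pics/p2.png

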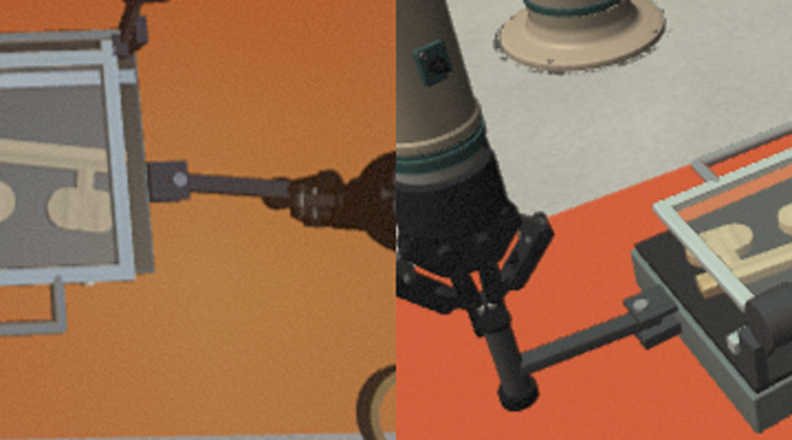

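The left half shows the leg swung almost square out, from the hinge (180,180) to the post at (280,190). I'll continue slowly to the stop, watching the force.

```bash
python3 -m creep '{"slide":[[0.02,-0.01,0],[0.04,-0.01,0],[0.06,-0.02,0],[0.08,-0.02,0],[0.1,-0.02,0],[0.1,-0.02,0]],"twist":[[0,0,0.005],[0,0,0.01],[0,0,0.015],[0,0,0.02],[0,0,0.02],[0,0,0.02]],"fingers":[-1,-1,-1,-1,-1,-1]}'
python3 -m creep '{"slide":[[0.013,0,0],[0.013,0,0]],"twist":[[0,0,0],[0,0,0]],"fingers":[-1,-1]}'
python3 -m creep '{"slide":[[0.013,0,0],[0.013,0,0]],"twist":[[0,0,0],[0,0,0]],"fingers":[-1,-1]}'
python3 -m creep '{"slide":[[0.013,0,0],[0.013,0,0]],"twist":[[0,0,0],[0,0,0]],"fingers":[-1,-1]}'
```

```text
clock: 6.45
position: [0.5655, -0.2826, 0.0558]
ee_rot: [-0.002, -0.016, 1.0, -0.0]
contact_force: [-3.8, -1.8, 2.3]
width: 0.0001
clock: 6.65
position: [0.5656, -0.2825, 0.0558]
ee_rot: [-0.003, -0.016, 1.0, 0.0]
contact_force: [-7.6, -1.9, 3.6]
width: -0.0001
clock: 6.85
position: [0.5656, -0.2825, 0.0557]
ee_rot: [-0.005, -0.017, 1.0, 0.0]
contact_force: [-12.5, -2.6, 6.9]
width: -0.0002
clock: 7.05
position: [0.5656, -0.2825, 0.0557]
ee_rot: [-0.007, -0.017, 1.0, 0.0]
contact_force: [-16.2, -3.4, 8.9]
width: 0.0001
```

Force rises with no motion, so the leg is seated. I'll back off and go to the grip bar with the tool tilted 45° forward.

```bash
python3 -m creep '{"slide":[[-0.15,0,0],[-0.35,0,0],[-0.35,0,0],[-0.35,0,0.5],[-0.35,0,0.95],[-0.35,0,0.95],[-0.35,0,0.95]],"twist":[[0,0,0],[0,0,0],[0,0,0],[0,0,0],[0,0,0],[0,0,0],[0,0,0]],"fingers":[-1,-1,-1,-1,-1,-1,-1]}'
python3 - <<'E'
from h import *
d=optics.get_image("top"); C=np.array([609.3,8.2]);y=np.radians(1.6);R=np.array([[np.cos(y),-np.sin(y)],[np.sin(y),np.cos(y)]])
crop(d,360,120,560,330,2.8,"pics/p3.png")
for s in [(-30,-290),(-30,-180)]:
    p=C+R@np.array(s); print(proj(d,[p[0]/1e3,p[1]/1e3,.092]),proj(d,[p[0]/1e3,p[1]/1e3,.05]))
E
```

```text
clock: 7.75
position: [0.5248, -0.2847, 0.2059]
ee_rot: [0.007, -0.016, 1.0, -0.004]
contact_force: [0.1, 0.5, -0.2]
width: -0.0001
(np.float64(529.2987004282064), np.float64(207.03872571213628)) (np.float64(517.4369793575231), np.float64(209.69962555458923))
(np.float64(470.04879118228615), np.float64(209.28506759331754)) (np.float64(461.2747153840173), np.float64(211.8393584660603))
```

View pics/p3.png

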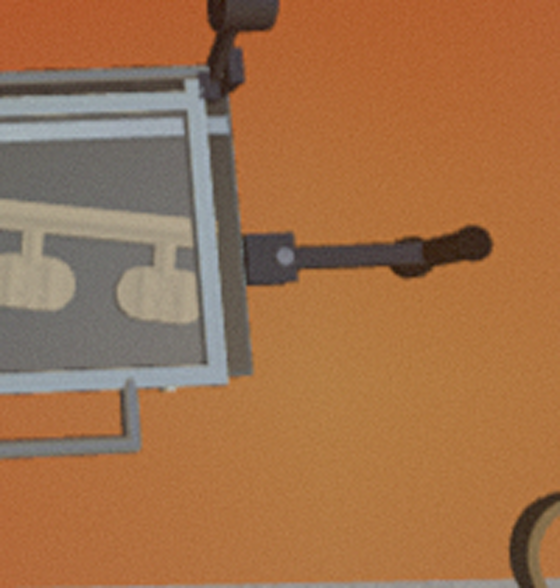

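The post cap sits at (472,243) in the crop, which is full-frame (528.6,206.8). The predicted fully-out position is (529.3,207.0), so the leg is fully out. Next is the platen.

```bash
python3 -m creep '{"slide":[[-0.76,0.96,0],[-0.76,0.96,0],[-0.76,0.96,0],[-0.76,0.96,0],[-0.76,0.96,0],[-0.76,0.96,0],[-0.76,0.96,0],[-0.76,0.96,0]],"twist":[[0,-0.125,0],[0,-0.125,0],[0,-0.125,0],[0,-0.125,0],[0,-0.125,0],[0,-0.125,0],[0,-0.125,0],[0,-0.125,0]],"fingers":[-1,-1,-1,-1,-1,-1,-1,-1]}'
python3 -m creep '{"slide":[[0,0.97,0],[0,0.97,0],[0,0.97,0],[0,0.97,-0.3],[0,0.97,-0.65],[0,0.97,-0.65],[0,0.97,-0.65]],"twist":[[0,0,0],[0,0,0],[0,0,0],[0,0,0],[0,0,0],[0,0,0],[0,0,0]],"fingers":[-1,-1,-1,-1,-1,-1,-1]}'
python3 - <<'E'
from h import *
from scipy.spatial.transform import Rotation as Ro
s=telemetry.get_state(); q=s["ee_rot"]; print(s["position"],Ro.from_quat(np.r_[q[1:],q[0]]).as_matrix().round(3))
d=optics.get_image("scene"); crop(d,90,60,350,280,2.6,"pics/p4.png")
E
```

```text
clock: 8.6
position: [0.4356, -0.0836, 0.2378]
ee_rot: [0.354, 0.004, 0.935, -0.026]
contact_force: [0.3, -0.9, 0.7]
width: 0.0003
clock: 9.3
position: [0.433, 0.03, 0.166]
ee_rot: [0.345, 0.015, 0.937, -0.044]
contact_force: [0.3, -0.3, -0.6]
width: 0.0003
[0.43301097 0.02995682 0.16600095] [[-0.761  0.058  0.646]
 [-0.003  0.996 -0.093]
 [-0.649 -0.073 -0.758]]
```

View pics/p4.png

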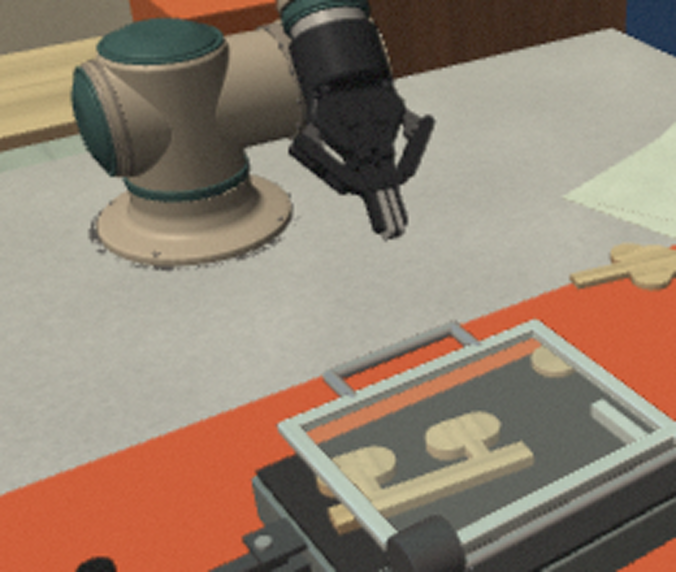

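```bash
python3 -m creep '{"slide":[[0,0,0],[0,0,0]],"twist":[[0,0,0],[0,0,0]],"fingers":[-1,-1]}'
python3 - <<'E'
from h import *
s=telemetry.get_state(); print(s["position"],s["qpos"].round(3),s["qd"].round(3))
E
```

```text
clock: 9.55
position: [0.4338, 0.0292, 0.1683]
ee_rot: [0.347, 0.016, 0.937, -0.044]
contact_force: [-0.2, -0.4, -0.0]
width: 0.0
[0.43375485 0.02920884 0.16829491] [-0.031 -0.142  2.41  -0.433  0.177 -1.168] [-0.006 -0.015  0.    -0.006 -0.001  0.016]
```

The arm is stopped short of the tilted pose by joint 5's range (q5 = 0.18, limit 0.11). A vertical grasp works instead. With the jaws along x, the fingers stay within 28 mm of the bar centre and the frame is 35 mm away, so the gripped bar can be led round its whole arc.

```bash
cat >> h.py <<'E'
from scipy.spatial.transform import Rotation as Ro
def cmd(target_mm,phi_deg):
    s=telemetry.get_state(); q=s["ee_rot"]; A=Ro.from_quat(np.r_[q[1:],q[0]])
    p=np.radians(phi_deg); y=np.array([np.cos(p),np.sin(p),0]); z=np.array([0,0,-1.]); x=np.cross(y,z)
    B=Ro.from_matrix(np.c_[x,y,z]); v=(B*A.inv()).as_rotvec()/(2*np.pi)
    print("slide",((np.array(target_mm)-s["position"]*1e3)/150).round(3),"twist",v.round(4),"pos",s["position"].round(4),"F",s["contact_force"].round(1))
E
python3 -c "
from h import *
cmd([440,4,200],1.6); cmd([440,4,200],-178.4)"
```

```text
slide [ 0.042 -0.168  0.211] twist [ 0.0978  0.0779 -0.2291] pos [0.4338 0.0292 0.1683] F [-0.2 -0.4 -0. ]
slide [ 0.042 -0.168  0.211] twist [-0.0791  0.0994  0.2475] pos [0.4338 0.0292 0.1683] F [-0.2 -0.4 -0. ]
```

```bash
python3 -m creep '{"slide":[[0.04,-0.17,0.21],[0.04,-0.17,0.21],[0.04,-0.17,0.21],[0.04,-0.17,0.21],[0.04,-0.17,0.21],[0.04,-0.17,0.21],[0.04,-0.17,0.21],[0.04,-0.17,0.21],[0.04,-0.17,0.21],[0.04,-0.17,0.21],[0.04,-0.17,0.21],[0.04,-0.17,0.21],[0.04,-0.17,0.21],[0.04,-0.17,0.21]],"twist":[[0.0978,0.0779,-0.229],[0.0978,0.0779,-0.229],[0.0978,0.0779,-0.229],[0.0978,0.0779,-0.229],[0.0978,0.0779,-0.229],[0.0978,0.0779,-0.229],[0.0978,0.0779,-0.229],[0.0978,0.0779,-0.229],[0.0978,0.0779,-0.229],[0.0978,0.0779,-0.229],[0.0978,0.0779,-0.229],[0.0978,0.0779,-0.229],[0.0978,0.0779,-0.229],[0.0978,0.0779,-0.229]],"fingers":[-0.3,-0.3,-0.3,-0.3,-0.3,-0.3,-0.3,-0.3,-0.3,-0.3,-0.3,-0.3,-0.3,-0.3]}'
python3 -c "
from h import *
cmd([458.3,4,110],1.6)
print(telemetry.get_state()['qpos'].round(2))"
```

```text
clock: 10.95
position: [0.4383, 0.0043, 0.1996]
ee_rot: [0.0, 0.696, 0.718, 0.0]
contact_force: [-0.4, 0.2, 0.8]
width: 0.0302
slide [ 0.134 -0.002 -0.597] twist [-0.0001  0.0001 -0.0005] pos [0.4383 0.0043 0.1996] F [-0.4  0.2  0.8]
[-0.15  0.09  1.83  0.    1.22 -0.18]
```

```bash
python3 -m creep '{"slide":[[0.134,0,-0.2],[0.134,0,-0.5],[0.134,0,-0.6],[0.134,0,-0.6]],"twist":[[0,0,0],[0,0,0],[0,0,0],[0,0,0]],"fingers":[-0.3,-0.3,-0.3,-0.3]}'
python3 - <<'E'
from h import *
d=optics.get_image("scene"); b=d["img"][130:290,170:350]
for s in [(458.3,68),(458.3,-60),(458.3,4)]: print(np.round(proj(d,[s[0]/1e3,s[1]/1e3,.075]),1))
cv2.imwrite("pics/p5.png",cv2.resize(b,None,fx=3.6,fy=3.6,interpolation=2))
cmd([458.3,4,60],1.6)
E
```

```text
clock: 11.35
position: [0.4561, 0.005, 0.1075]
ee_rot: [-0.002, 0.696, 0.718, -0.001]
contact_force: [-0.4, -0.1, -0.2]
width: 0.03
[264.6 185.1]
[213.3 204.1]
[239.8 194.3]
slide [ 0.004 -0.005 -0.327] twist [-0.0001 -0.0003 -0.0006] pos [0.4577 0.0047 0.1091] F [ 0.  -0.8  0.3]
```

View pics/p5.png

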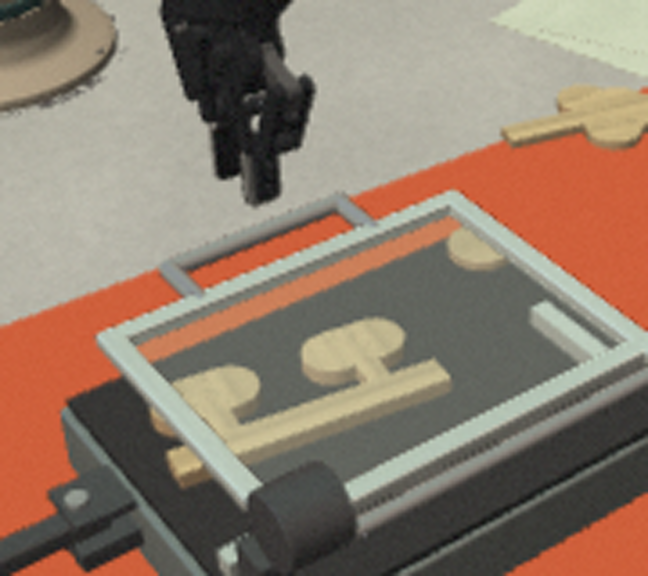

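The projected bar ends land at (340,198) and (156,267) in the crop, on the visible bar ends at (340,195) and (163,265). The fingers hang over the bar, so I'll descend and grip.

```bash
python3 -m creep '{"slide":[[0,0,-0.15],[0,0,-0.3],[0,0,-0.33],[0,0,-0.33]],"twist":[[0,0,0],[0,0,0],[0,0,0],[0,0,0]],"fingers":[-0.3,-0.3,-0.3,-0.3]}' 30
python3 -m creep '{"slide":[[0,0,0],[0,0,0],[0,0,0],[0,0,0],[0,0,0],[0,0,0]],"twist":[[0,0,0],[0,0,0],[0,0,0],[0,0,0],[0,0,0],[0,0,0]],"fingers":[-1,-1,-1,-1,-1,-1]}' 30
python3 - <<'E'
from h import *
d=optics.get_image("scene"); b=d["img"][130:290,170:350]
cv2.imwrite("pics/p6.png",cv2.resize(b,None,fx=3.6,fy=3.6,interpolation=2))
s=telemetry.get_state();print(s["position"])
p0=s["position"]*1e3
for a in np.arange(0,1.81,.1):
    dx=245*(1-np.cos(a));print(round(a,2),(np.array([dx,dx*.028,245*np.sin(a)])/150).round(3))
E
```

```text
clock: 11.8
position: [0.4592, 0.0041, 0.0608]
ee_rot: [0.0, 0.696, 0.718, 0.0]
contact_force: [-0.4, -0.0, -0.0]
width: 0.0296
clock: 12.4
position: [0.4603, 0.0039, 0.0616]
ee_rot: [0.001, 0.697, 0.717, 0.001]
contact_force: [-0.7, 0.3, 6.5]
width: 0.0105
[0.46027538 0.00388921 0.06156843]
0.0 [0. 0. 0.]
0.1 [0.008 0.    0.163]
0.2 [0.033 0.001 0.324]
0.3 [0.073 0.002 0.483]
0.4 [0.129 0.004 0.636]
0.5 [0.2   0.006 0.783]
0.6 [0.285 0.008 0.922]
0.7 [0.384 0.011 1.052]
0.8 [0.495 0.014 1.172]
0.9 [0.618 0.017 1.279]
1.0 [0.751 0.021 1.374]
1.1 [0.892 0.025 1.456]
1.2 [1.041 0.029 1.522]
1.3 [1.196 0.033 1.574]
1.4 [1.356 0.038 1.61 ]
1.5 [1.518 0.042 1.629]
1.6 [1.681 0.047 1.633]
1.7 [1.844 0.052 1.62 ]
1.8 [2.004 0.056 1.591]
```

View pics/p6.png

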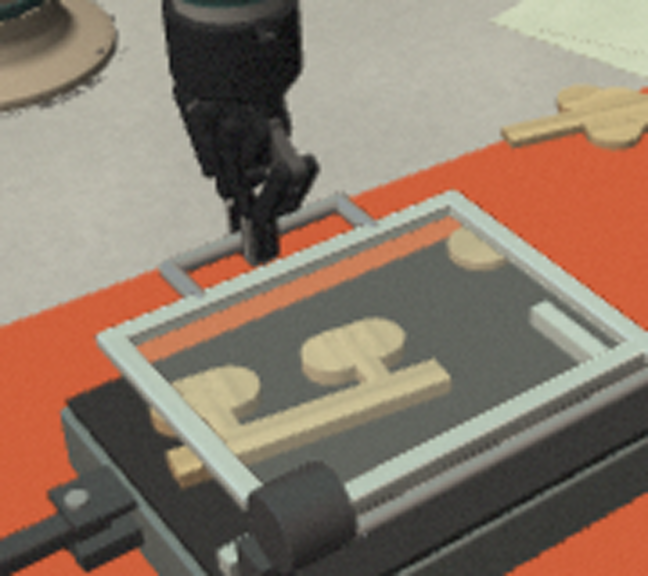

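The fingers hold the bar at (260,235) in the crop. Width 10.5 mm is near the 12 mm bar. I'll lift along the arc.

```bash
python3 -m creep '{"slide":[[0,0,0.03],[0.003,0,0.08],[0.008,0,0.163],[0.02,0,0.245],[0.033,0,0.324],[0.052,0,0.404],[0.073,0,0.483],[0.1,0,0.56],[0.129,0,0.636],[0.163,0.005,0.71],[0.2,0.006,0.783],[0.2,0.006,0.783]],"twist":[[0,0,0],[0,0,0],[0,0,0],[0,0,0],[0,0,0],[0,0,0],[0,0,0],[0,0,0],[0,0,0],[0,0,0],[0,0,0],[0,0,0]],"fingers":[-1,-1,-1,-1,-1,-1,-1,-1,-1,-1,-1,-1]}'
python3 - <<'E'
from h import *
d=optics.get_image("scene"); b=d["img"][60:290,150:400]
cv2.imwrite("pics/p7.png",cv2.resize(b,None,fx=2.5,fy=2.5,interpolation=2))
E
```

```text
clock: 13.65
position: [0.4889, 0.0047, 0.1788]
ee_rot: [0.0, 0.697, 0.717, -0.0]
contact_force: [-0.3, -1.1, -1.9]
width: 0.0107
```

View pics/p7.png

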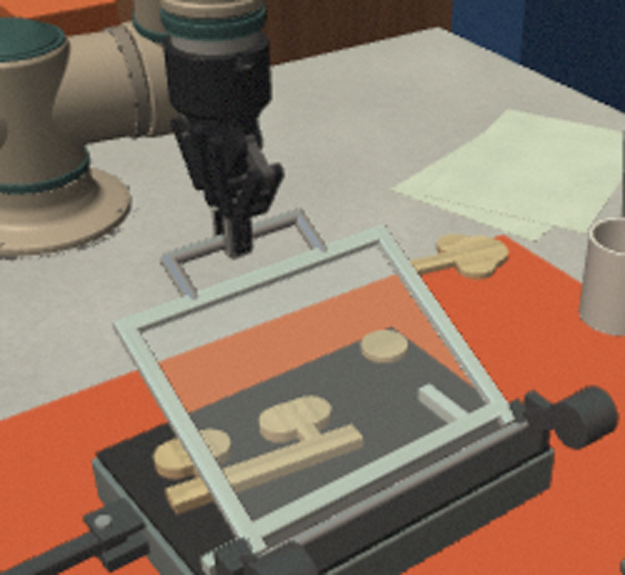

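The platen is following at about 0.5 rad with light forces. I'll continue round the arc.

```bash
python3 -m creep '{"slide":[[0.042,0,0.07],[0.085,0.002,0.139],[0.133,0.003,0.205],[0.184,0.005,0.269],[0.238,0.006,0.33],[0.295,0.008,0.389],[0.355,0.01,0.444],[0.418,0.011,0.496],[0.483,0.013,0.545],[0.551,0.015,0.591],[0.62,0.017,0.634],[0.692,0.019,0.673],[0.765,0.021,0.708],[0.841,0.023,0.739],[0.841,0.023,0.739]],"twist":[[0,0,0],[0,0,0],[0,0,0],[0,0,0],[0,0,0],[0,0,0],[0,0,0],[0,0,0],[0,0,0],[0,0,0],[0,0,0],[0,0,0],[0,0,0],[0,0,0],[0,0,0]],"fingers":[-1,-1,-1,-1,-1,-1,-1,-1,-1,-1,-1,-1,-1,-1,-1]}'
python3 - <<'E'
from h import *
d=optics.get_image("scene"); b=d["img"][0:290,150:450]
cv2.imwrite("pics/p8.png",cv2.resize(b,None,fx=2,fy=2,interpolation=2))
print(telemetry.get_state()["qpos"].round(2))
E
```

```text
clock: 15.2
position: [0.6168, 0.0083, 0.2922]
ee_rot: [0.002, 0.697, 0.717, 0.002]
contact_force: [-2.9, -1.1, 8.2]
width: 0.0107
[-0.1   0.31  1.31  0.    1.52 -0.13]
```

View pics/p8.png

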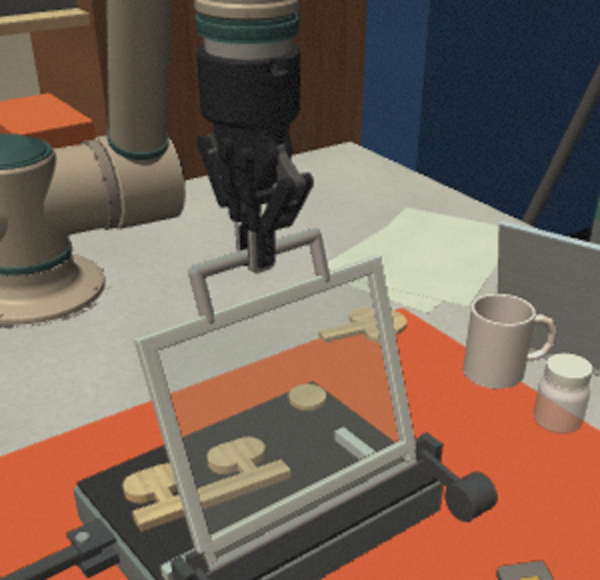

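The platen is at about 1.2 rad, past its balance point, and still held. I'll continue down to near the stop.

```bash
python3 -m creep '{"slide":[[0.076,0.002,0.03],[0.155,0.004,0.055],[0.235,0.006,0.075],[0.315,0.009,0.091],[0.395,0.011,0.102],[0.477,0.013,0.11],[0.56,0.015,0.114],[0.64,0.018,0.114],[0.72,0.02,0.109],[0.803,0.022,0.1],[0.803,0.022,0.1]],"twist":[[0,0,0],[0,0,0],[0,0,0],[0,0,0],[0,0,0],[0,0,0],[0,0,0],[0,0,0],[0,0,0],[0,0,0],[0,0,0]],"fingers":[-1,-1,-1,-1,-1,-1,-1,-1,-1,-1,-1]}'
python3 -m creep '{"slide":[[0.06,0.002,-0.01],[0.1,0.003,-0.017],[0.1,0.003,-0.017]],"twist":[[0,0,0],[0,0,0],[0,0,0]],"fingers":[-1,-1,-1]}'
python3 - <<'E'
from h import *
d=optics.get_image("scene"); b=d["img"][0:290,150:450]
cv2.imwrite("pics/p9.png",cv2.resize(b,None,fx=2,fy=2,interpolation=2))
print(telemetry.get_state()["qpos"].round(2))
E
```

```text
clock: 16.35
position: [0.738, 0.0117, 0.3042]
ee_rot: [0.002, 0.697, 0.717, 0.002]
contact_force: [0.9, 0.0, 2.3]
width: 0.0105
clock: 16.65
position: [0.7519, 0.0121, 0.3017]
ee_rot: [0.001, 0.697, 0.717, 0.001]
contact_force: [1.6, 0.5, 4.5]
width: 0.0108
[-0.08  0.54  0.92  0.    1.68 -0.11]
```

View pics/p9.png

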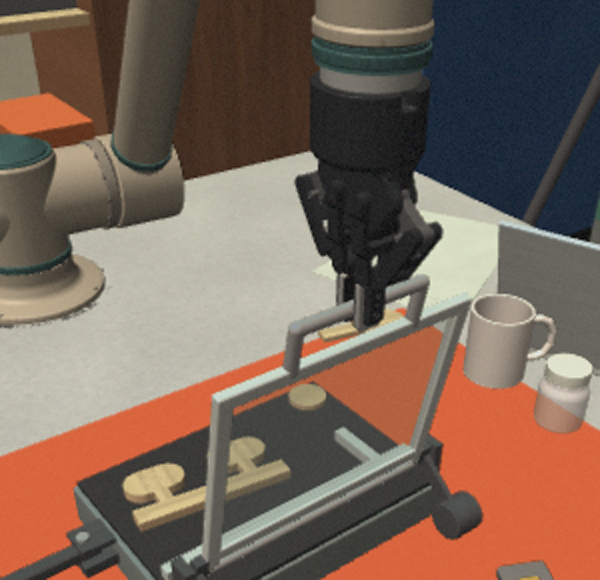

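The platen is at about 1.76 rad, leaning back. I'll release and rise.

```bash
python3 -m creep '{"slide":[[0,0,0],[0,0,0],[0,0,0],[0,0,0],[0,0,0],[0,0,0.1],[0,0,0.4],[0,0,0.4],[0,0,0.4]],"twist":[[0,0,0],[0,0,0],[0,0,0],[0,0,0],[0,0,0],[0,0,0],[0,0,0],[0,0,0],[0,0,0]],"fingers":[0.2,0.2,0.2,0.2,0.2,0.2,0.2,0.2,0.2]}'
python3 -m creep '{"slide":[[-0.5,0,0.1],[-1,0,0.1],[-1,0,0.1],[-1,0,0.1],[-1,0,0.1],[-1,0,0.1],[-1,0,0.1],[-1,0,0.1],[-1,0,0.1],[-1,0,0.1],[-1,0,0.1],[-1,0,0.1]],"twist":[[0,0,0.25],[0,0,0.25],[0,0,0.25],[0,0,0.25],[0,0,0.25],[0,0,0.25],[0,0,0.25],[0,0,0.25],[0,0,0.25],[0,0,0.25],[0,0,0.25],[0,0,0.25]],"fingers":[1,1,1,1,1,1,1,1,1,1,1,1]}'
python3 -m creep '{"slide":[[-0.95,0,0],[-0.95,0,0],[-0.95,0,0],[-0.95,0,0],[-0.95,0,0]],"twist":[[0,0,0],[0,0,0],[0,0,0],[0,0,0],[0,0,0]],"fingers":[1,1,1,1,1]}'
python3 - <<'E'
from h import *
d=optics.get_image("scene"); b=d["img"][80:330,130:440]
cv2.imwrite("pics/p10.png",cv2.resize(b,None,fx=2.4,fy=2.4,interpolation=2))
d=optics.get_image("top"); crop(d,270,60,500,295,2.4,"pics/p11.png")
print(telemetry.get_state()["qpos"].round(2))
E
```

```text
clock: 17.6
position: [0.7508, 0.0121, 0.3628]
ee_rot: [0.001, 0.697, 0.717, 0.001]
contact_force: [0.2, -0.3, -0.3]
width: 0.0513
clock: 18.8
position: [0.5998, 0.0121, 0.3744]
ee_rot: [-0.001, -0.015, 1.0, 0.0]
contact_force: [-0.5, -0.1, 0.4]
width: 0.0856
clock: 19.3
position: [0.4572, 0.0122, 0.376]
ee_rot: [0.001, -0.014, 1.0, 0.0]
contact_force: [0.4, -1.0, 1.2]
width: 0.0857
[-0.13  0.05  1.44  0.    1.65 -1.73]
```

View pics/p10.png

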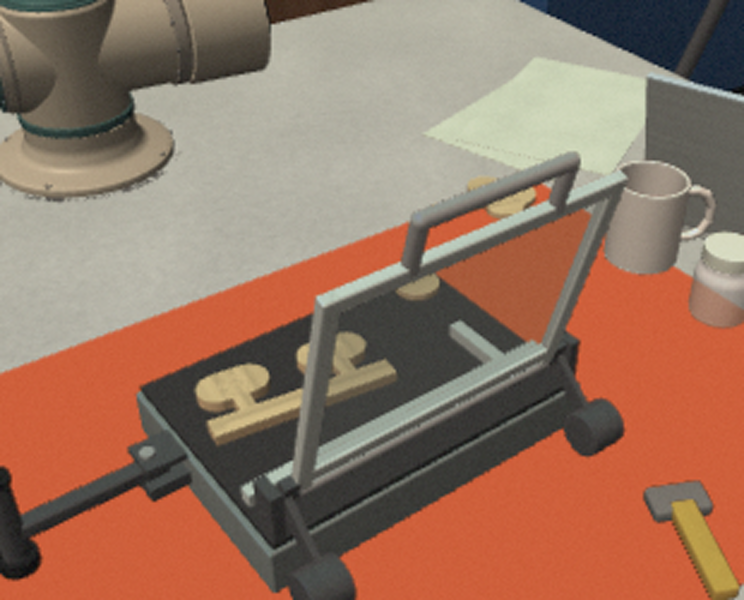

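View pics/p11.png

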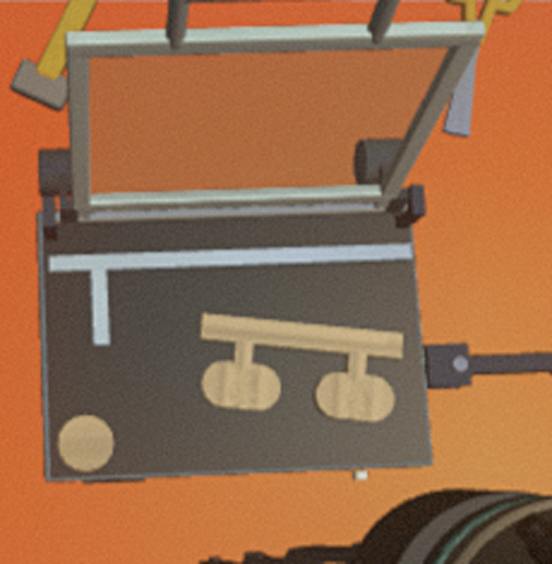

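The platen rests open, with the frame leaning back and the counterweights down behind. The top crop shows the treeline foot corners at (202,314) and (403,333), and the corner between ground bar and end stop at (109,267). Now I'll measure these.

```bash
cat >> h.py <<'E'
def wood(d,box):
    hsv=cv2.cvtColor(d["img"],cv2.COLOR_BGR2HSV); 
    m=((hsv[...,0]>8)&(hsv[...,0]<32)&(hsv[...,1]>55)&(hsv[...,1]<190)&(hsv[...,2]>110)).astype(np.uint8)
    k=np.zeros_like(m); x0,y0,x1,y1=box; k[y0:y1,x0:x1]=m[y0:y1,x0:x1]; return k
CS=np.array([609.3,8.2]);YS=np.radians(1.6);RS=np.array([[np.cos(YS),-np.sin(YS)],[np.sin(YS),np.cos(YS)]])
def st(p): return RS.T@(np.asarray(p)[:2]*1000-CS)
def tree(d,save=None):
    m=wood(d,(290,150,450,258)); n,l,s,c=cv2.connectedComponentsWithStats(m)
    i=1+np.argsort(-s[1:,4]); 
    t=(l==i[0]); print("areas",s[i[:3],4])
    # foot edge: topmost pixel per column of the tree
    us=np.where(t.any(0))[0]; vs=t[:,us].argmax(0)
    P=np.array([onz(d,u,v-.5,.06) for u,v in zip(us[3:-3],vs[3:-3])]); S=np.array([st(p) for p in P])
    f=np.polyfit(S[:,1],S[:,0],1); r=S[:,0]-np.polyval(f,S[:,1]); k=abs(r)<2; f=np.polyfit(S[k,1],S[k,0],1)
    # ends
    v0=vs[3]; yl=st(onz(d,us[0]-.5,vs[3]+3,.06))[1]; yr=st(onz(d,us[-1]+.5,vs[-4]+3,.06))[1]
    print("foot line: x at y=0",f[1].round(1),"yaw deg rel stand",-np.degrees(np.arctan(f[0])).round(2),"ends y",yl.round(1),yr.round(1),"x at ends",np.polyval(f,yl).round(1),np.polyval(f,yr).round(1))
    m2=(l==i[1]); vv,uu=np.where(m2); mo=onz(d,uu.mean(),vv.mean(),.058); print("moon world",(mo*1e3).round(1),"stand",st(mo).round(1))
E
python3 - <<'E'
from h import *
d=optics.get_image("top"); tree(d)
c=lambda x,y:(270+(x+.5)/2.4-.5,60+(y+.5)/2.4-.5)
for q in [(108,267),(411,257),(109,344)]: print(st(onz(d,*c(*q),.062)).round(1))
E
```

```text
areas [2288  455  351]
foot line: x at y=0 15.2 yaw deg rel stand -7.56 ends y 29.1 -132.3 x at ends 19.1 -2.3
moon world [525.7 128.   58. ] stand [-80.2 122.1]
[57.5 99. ]
[  57.2 -143.9]
[ -4.1 100.7]
```

```bash
python3 - <<'E'
from h import *
p=CS+RS@np.array([-93,-46]); print(p); cmd([*p,100],91.6)
E
```

```text
[517.62065468 -40.37877769]
slide [ 0.39  -0.349 -1.836] twist [-0.0001 -0.     -0.0001] pos [0.4591 0.012  0.3754] F [ 0.1  0.6 -0.1]
```

```bash
python3 -m creep '{"slide":[[0.39,-0.35,-0.3],[0.39,-0.35,-0.6],[0.39,-0.35,-0.9],[0.39,-0.35,-0.9],[0.39,-0.35,-0.9]],"twist":[[0,0,0],[0,0,0],[0,0,0],[0,0,0],[0,0,0]],"fingers":[1,1,1,1,1]}'
python3 -m creep '{"slide":[[0,0,-0.3],[0,0,-0.6],[0,0,-0.93],[0,0,-1],[0,0,-1],[0,0,-1]],"twist":[[0,0,0],[0,0,0],[0,0,0],[0,0,0],[0,0,0],[0,0,0]],"fingers":[1,1,1,1,1,1]}'
python3 - <<'E'
from h import *
p=CS+RS@np.array([-93,-46]); cmd([*p,41],91.6)
d=optics.get_image("scene"); b=d["img"][120:320,130:380]
cv2.imwrite("pics/p12.png",cv2.resize(b,None,fx=3,fy=3,interpolation=2))
E
```

```text
clock: 19.95
position: [0.5157, -0.0406, 0.2365]
ee_rot: [-0.004, -0.014, 1.0, 0.001]
contact_force: [1.0, 0.2, 0.0]
width: 0.0854
clock: 20.55
position: [0.519, -0.0408, 0.0931]
ee_rot: [0.002, -0.015, 1.0, -0.0]
contact_force: [0.2, 0.2, 0.1]
width: 0.0855
slide [-0.009  0.003 -0.347] twist [ 0.0001  0.0007 -0.0002] pos [ 0.519  -0.0408  0.0931] F [0.2 0.2 0.1]
```

View pics/p12.png

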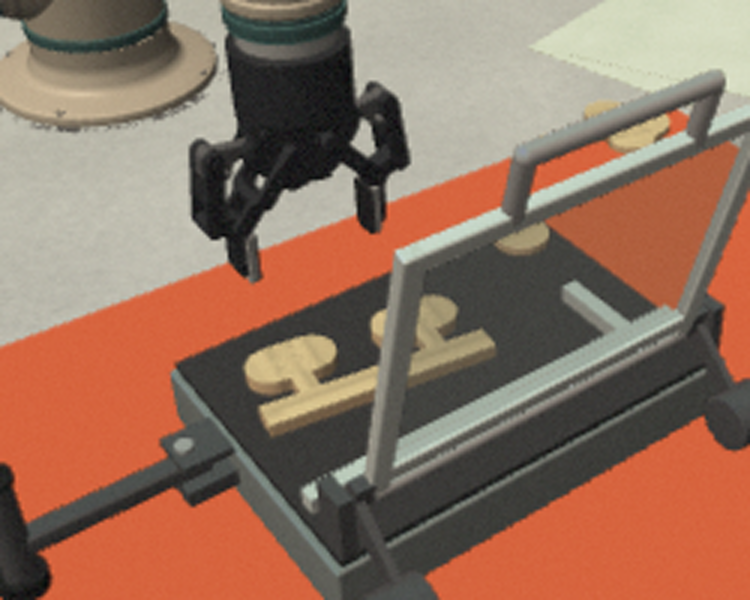

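The open fingers, with tips at (250,275) and (372,225), hang in front of the crowns and clear of the moon at (522,235). I'll lower slowly to just above the stage.

```bash
python3 -m creep '{"slide":[[-0.01,0,-0.15],[-0.01,0,-0.25],[-0.01,0,-0.3],[-0.01,0,-0.3],[-0.01,0,-0.32],[-0.01,0,-0.34],[-0.01,0,-0.34]],"twist":[[0,0,0],[0,0,0],[0,0,0],[0,0,0],[0,0,0],[0,0,0],[0,0,0]],"fingers":[1,1,1,1,1,1,1]}'
python3 - <<'E'
from h import *
d=optics.get_image("scene"); b=d["img"][150:300,150:340]
cv2.imwrite("pics/p13.png",cv2.resize(b,None,fx=4,fy=4,interpolation=2))
E
```

```text
clock: 21.3
position: [0.5152, -0.0405, 0.0401]
ee_rot: [0.0, -0.015, 1.0, 0.0]
contact_force: [0.2, 0.1, 0.2]
width: 0.0853
```

View pics/p13.png

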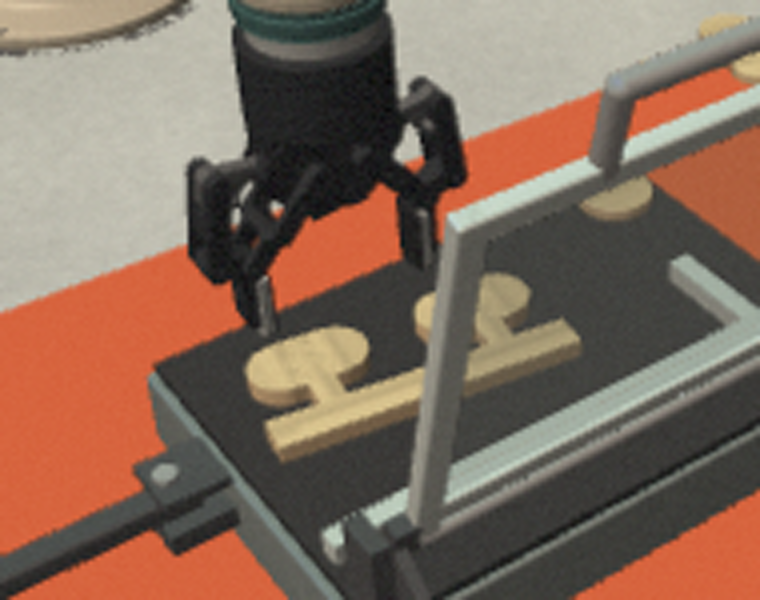

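```bash
python3 -m creep '{"slide":[[0.03,0,0],[0.06,0.002,0],[0.09,0.003,0],[0.12,0.003,0],[0.15,0.004,0],[0.18,0.005,0],[0.21,0.006,0],[0.24,0.007,0],[0.27,0.008,0],[0.3,0.009,0],[0.33,0.009,0],[0.36,0.01,0],[0.39,0.011,0],[0.39,0.011,0]],"twist":[[0,0,0],[0,0,0],[0,0,0],[0,0,0],[0,0,0],[0,0,0],[0,0,0],[0,0,0],[0,0,0],[0,0,0],[0,0,0],[0,0,0],[0,0,0],[0,0,0]],"fingers":[1,1,1,1,1,1,1,1,1,1,1,1,1,1]}'
python3 - <<'E'
from h import *
d=optics.get_image("scene"); b=d["img"][150:300,150:340]
d=optics.get_image("top"); a=d["img"][130:280,270:460]
cv2.imwrite("pics/p14.png",cv2.resize(np.vstack([b,a]),None,fx=2,fy=2,interpolation=2))
E
```

```text
clock: 22.75
position: [0.5745, -0.0388, 0.0399]
ee_rot: [0.001, -0.015, 1.0, 0.0]
contact_force: [-0.3, -0.1, 0.9]
width: 0.0852
```

View pics/p14.png

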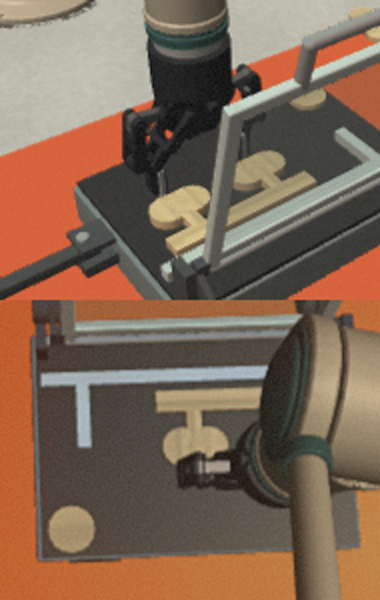

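The bottom half shows the treeline square to the bar, about 6 mm short of it, with its left end at (156,400) in the picture. Next I'll back off, rise, and measure the y position without the arm in view.

```bash
python3 -m creep '{"slide":[[-0.1,0,0],[-0.2,0,0],[-0.2,0,0.2],[-0.2,0,0.4],[-0.5,0,0.7],[-0.9,0,0.95],[-1,0,1],[-1,0,1]],"twist":[[0,0,0],[0,0,0],[0,0,0],[0,0,0],[0,0,0],[0,0,0],[0,0,0],[0,0,0]],"fingers":[0.75,0.75,0.75,0.75,0.75,0.75,0.75,0.75]}' 20
python3 - <<'E'
from h import *
d=optics.get_image("top"); tree(d); crop(d,270,130,460,295,3,"pics/p15.png")
cmd([400,0,150],91.6)
E
```

```text
clock: 23.65
position: [0.4197, -0.0384, 0.1928]
ee_rot: [0.001, -0.014, 1.0, -0.0]
contact_force: [0.7, -0.6, 0.2]
width: 0.0749
areas [2205  447  345]
foot line: x at y=0 48.4 yaw deg rel stand 0.2 ends y 38.9 -124.9 x at ends 48.2 48.8
moon world [525.8 128.   58. ] stand [-80.1 122.1]
slide [-0.147  0.258 -0.279] twist [ 0.0001  0.0006 -0.0001] pos [ 0.4221 -0.0387  0.1918] F [ 1.1 -0.2 -0.9]
```

View pics/p15.png

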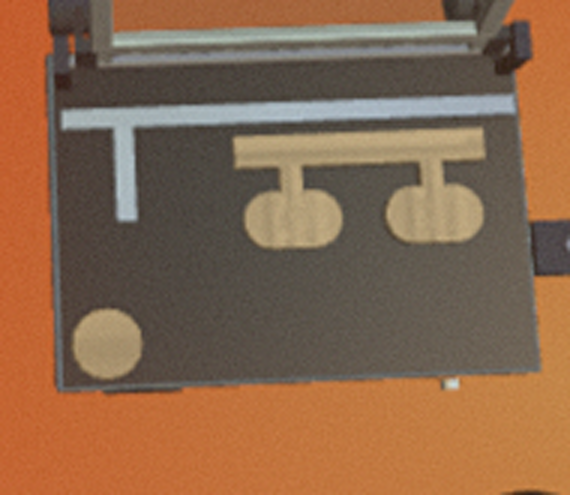

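The picture shows the treeline square (0.2° off), with foot corners at (234,138) and (485,128) and the moon unmoved at (107,344). The gap is about 8 mm to the bar and 61 mm to the end stop. I'll grip the right crown across y and carry it over.

```bash
python3 - <<'E'
from h import *
p=CS+RS@np.array([-5.6,-88]); print(p); cmd([*p,100],91.6)
E
```

```text
[606.15928756 -79.9220513 ]
slide [ 1.227 -0.275 -0.612] twist [ 0.0001  0.0006 -0.0001] pos [ 0.4221 -0.0387  0.1918] F [ 1.1 -0.2 -0.9]
```

```bash
python3 -m creep '{"slide":[[0.3,-0.1,0],[0.6,-0.2,0],[0.9,-0.275,-0.1],[1,-0.275,-0.3],[1,-0.275,-0.3]],"twist":[[0,0,0],[0,0,0],[0,0,0],[0,0,0],[0,0,0]],"fingers":[0.75,0.75,0.75,0.75,0.75]}'
python3 -m creep '{"slide":[[0.227,0,-0.15],[0.227,0,-0.35],[0.227,0,-0.4],[0.227,0,-0.4],[0.227,0,-0.4]],"twist":[[0,0,0],[0,0,0],[0,0,0],[0,0,0],[0,0,0]],"fingers":[0.75,0.75,0.75,0.75,0.75]}'
python3 - <<'E'
from h import *
p=CS+RS@np.array([-5.6,-88]); cmd([*p,52],91.6)
d=optics.get_image("scene"); b=d["img"][150:300,150:340]
cv2.imwrite("pics/p16.png",cv2.resize(b,None,fx=4,fy=4,interpolation=2))
E
```

```text
clock: 24.2
position: [0.5738, -0.0799, 0.1393]
ee_rot: [-0.004, -0.015, 1.0, 0.001]
contact_force: [-0.6, -0.5, -0.5]
width: 0.0748
clock: 24.7
position: [0.6074, -0.08, 0.0859]
ee_rot: [0.0, -0.015, 1.0, -0.0]
contact_force: [-0.0, 0.1, -1.1]
width: 0.0747
slide [-0.009  0.001 -0.226] twist [-0.      0.0001 -0.0002] pos [ 0.6074 -0.08    0.0859] F [-0.   0.1 -1.1]
```

View pics/p16.png

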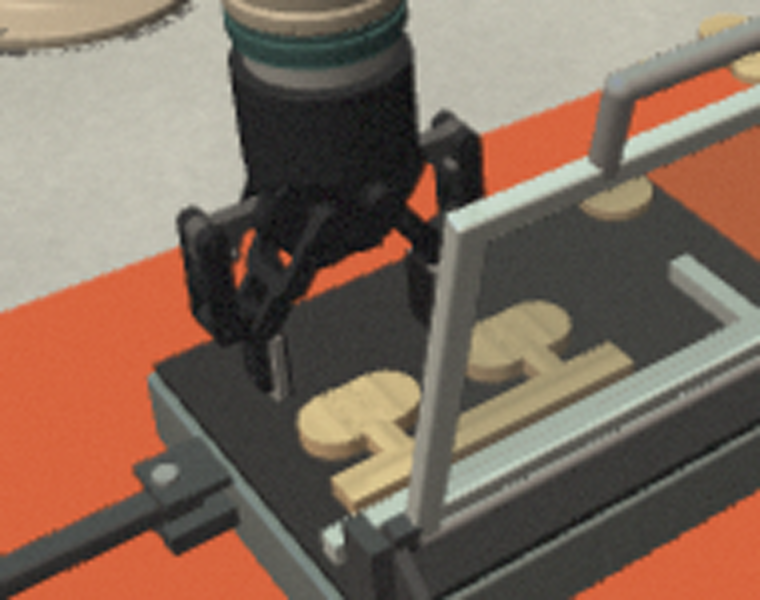

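```bash
python3 -m creep '{"slide":[[0,0,-0.12],[-0.007,0,-0.2],[-0.007,0,-0.24],[-0.007,0,-0.253],[-0.007,0,-0.253]],"twist":[[0,0,0],[0,0,0],[0,0,0],[0,0,0],[0,0,0]],"fingers":[0.75,0.75,0.75,0.75,0.75]}'
python3 -m creep '{"slide":[[0,0,0],[0,0,0],[0,0,0],[0,0,0]],"twist":[[0,0,0],[0,0,0],[0,0,0],[0,0,0]],"fingers":[0.4,0.4,0.4,0.4]}' 20
python3 - <<'E'
from h import *
d=optics.get_image("scene"); b=d["img"][150:300,150:340]
cv2.imwrite("pics/p17.png",cv2.resize(b,None,fx=4,fy=4,interpolation=2))
E
```

```text
clock: 25.25
position: [0.6065, -0.0801, 0.047]
ee_rot: [-0.0, -0.015, 1.0, 0.0]
contact_force: [-0.7, 0.2, -0.5]
width: 0.0745
clock: 25.65
position: [0.6069, -0.0801, 0.0478]
ee_rot: [0.001, -0.015, 1.0, -0.0]
contact_force: [-1.7, 1.0, 5.6]
width: 0.0604
```

View pics/p17.png

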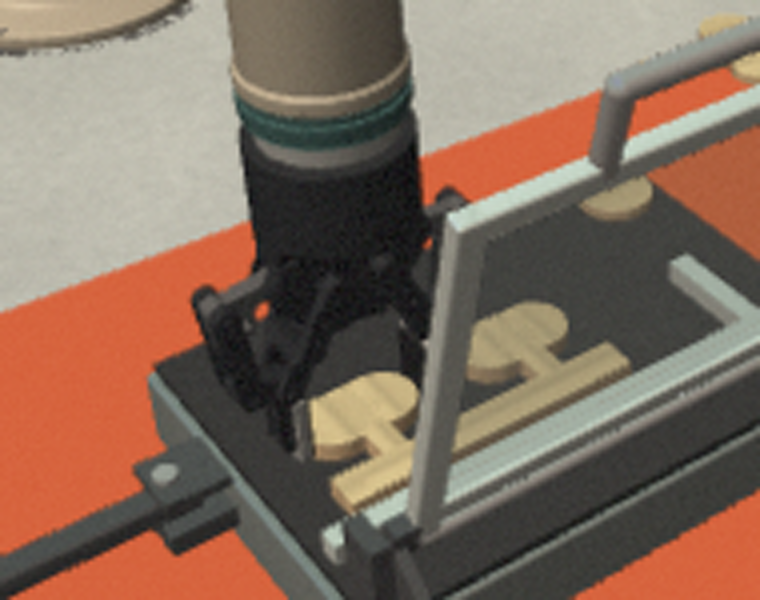

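The crown is gripped (width 60 mm against a nominal 62). I'll carry it +y about 56 mm.

```bash
python3 -m creep '{"slide":[[0,0.03,0],[-0.002,0.07,0],[-0.003,0.11,0],[-0.004,0.15,0],[-0.005,0.19,0],[-0.006,0.23,0],[-0.008,0.27,0],[-0.009,0.31,0],[-0.01,0.35,0],[-0.01,0.375,0],[-0.01,0.375,0]],"twist":[[0,0,0],[0,0,0],[0,0,0],[0,0,0],[0,0,0],[0,0,0],[0,0,0],[0,0,0],[0,0,0],[0,0,0],[0,0,0]],"fingers":[0.4,0.4,0.4,0.4,0.4,0.4,0.4,0.4,0.4,0.4,0.4]}'
python3 - <<'E'
from h import *
d=optics.get_image("scene"); b=d["img"][150:300,150:340]
d=optics.get_image("top"); a=d["img"][130:280,270:460]
cv2.imwrite("pics/p18.png",cv2.resize(np.vstack([b,a]),None,fx=2,fy=2,interpolation=2))
E
```

```text
clock: 26.8
position: [0.606, -0.0237, 0.0477]
ee_rot: [0.001, -0.015, 1.0, -0.0]
contact_force: [1.1, -0.5, 5.8]
width: 0.0605
```

View pics/p18.png

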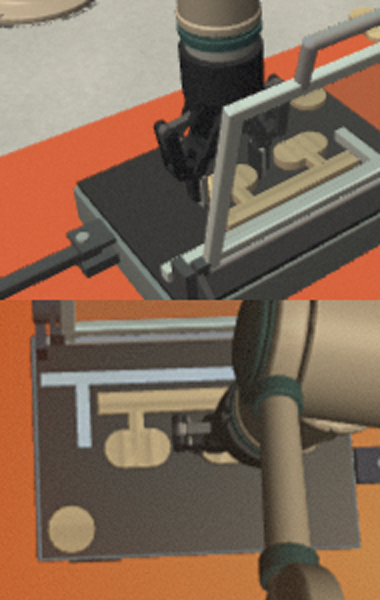

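It followed squarely, with its left end at (98,400) about 5 mm short of the end stop at (91). I'll press +x to the bar in small steps.

```bash
python3 -m creep '{"slide":[[0.015,0,0],[0.03,0,0],[0.04,0,0],[0.045,0,0],[0.045,0,0]],"twist":[[0,0,0],[0,0,0],[0,0,0],[0,0,0],[0,0,0]],"fingers":[0.4,0.4,0.4,0.4,0.4]}'
python3 -m creep '{"slide":[[0.01,0,0],[0.01,0,0]],"twist":[[0,0,0],[0,0,0]],"fingers":[0.4,0.4]}'
python3 -m creep '{"slide":[[0.01,0,0],[0.01,0,0]],"twist":[[0,0,0],[0,0,0]],"fingers":[0.4,0.4]}'
```

```text
clock: 27.4
position: [0.6101, -0.0234, 0.0477]
ee_rot: [-0.001, -0.015, 1.0, 0.0]
contact_force: [-3.9, -0.5, 10.0]
width: 0.0605
clock: 27.6
position: [0.6111, -0.0234, 0.0477]
ee_rot: [-0.002, -0.015, 1.0, 0.0]
contact_force: [-5.0, -0.7, 10.0]
width: 0.0606
clock: 27.8
position: [0.6133, -0.0233, 0.0477]
ee_rot: [-0.001, -0.015, 1.0, 0.0]
contact_force: [-4.2, -0.4, 10.5]
width: 0.0605
```

```bash
python3 -m creep '{"slide":[[0,0,0.007],[0.01,0,0.007],[0.01,0,0.007]],"twist":[[0,0,0],[0,0,0],[0,0,0]],"fingers":[0.4,0.4,0.4]}'
python3 -m creep '{"slide":[[0.01,0,0],[0.01,0,0]],"twist":[[0,0,0],[0,0,0]],"fingers":[0.4,0.4]}'
python3 -m creep '{"slide":[[0.01,0,0],[0.01,0,0]],"twist":[[0,0,0],[0,0,0]],"fingers":[0.4,0.4]}'
python3 -m creep '{"slide":[[0.01,0,0],[0.01,0,0]],"twist":[[0,0,0],[0,0,0]],"fingers":[0.4,0.4]}'
```

```text
clock: 28.1
position: [0.6134, -0.0231, 0.0477]
ee_rot: [-0.003, -0.015, 1.0, 0.001]
contact_force: [-6.7, 1.2, 7.6]
width: 0.0607
clock: 28.3
position: [0.6134, -0.0231, 0.0477]
ee_rot: [-0.005, -0.015, 1.0, 0.001]
contact_force: [-8.3, -1.1, 10.5]
width: 0.0604
clock: 28.5
position: [0.6134, -0.0231, 0.0477]
ee_rot: [-0.006, -0.015, 1.0, 0.001]
contact_force: [-11.1, -0.4, 11.7]
width: 0.0607
clock: 28.7
position: [0.6134, -0.0231, 0.0476]
ee_rot: [-0.008, -0.015, 1.0, 0.001]
contact_force: [-13.4, 0.4, 13.9]
width: 0.0603
```

The x motion has stopped at the bar. I'll ease off and push +y.

```bash
python3 -m creep '{"slide":[[-0.025,0,0.01],[-0.025,0.02,0.01],[-0.025,0.03,0.01],[-0.025,0.035,0.01],[-0.025,0.035,0.01]],"twist":[[0,0,0],[0,0,0],[0,0,0],[0,0,0],[0,0,0]],"fingers":[0.4,0.4,0.4,0.4,0.4]}'
python3 -m creep '{"slide":[[0,0.01,0],[0,0.01,0]],"twist":[[0,0,0],[0,0,0]],"fingers":[0.4,0.4]}'
python3 -m creep '{"slide":[[0,0.01,0],[0,0.01,0]],"twist":[[0,0,0],[0,0,0]],"fingers":[0.4,0.4]}'
python3 -m creep '{"slide":[[0,0.01,0],[0,0.01,0]],"twist":[[0,0,0],[0,0,0]],"fingers":[0.4,0.4]}'
python3 -m creep '{"slide":[[0,0.01,0],[0,0.01,0]],"twist":[[0,0,0],[0,0,0]],"fingers":[0.4,0.4]}'
```

```text
clock: 29.2
position: [0.6134, -0.0193, 0.0478]
ee_rot: [-0.004, -0.014, 1.0, -0.0]
contact_force: [-6.3, -4.5, 0.2]
width: 0.0605
clock: 29.4
position: [0.6134, -0.0179, 0.0478]
ee_rot: [-0.004, -0.014, 1.0, -0.001]
contact_force: [-7.5, -3.9, 0.3]
width: 0.0603
clock: 29.6
position: [0.6133, -0.0165, 0.0478]
ee_rot: [-0.004, -0.014, 1.0, -0.001]
contact_force: [-6.6, -4.5, 0.2]
width: 0.0605
clock: 29.8
position: [0.6133, -0.0151, 0.0478]
ee_rot: [-0.004, -0.014, 1.0, -0.001]
contact_force: [-7.3, -4.4, 0.7]
width: 0.0606
clock: 30.0
position: [0.6133, -0.0147, 0.0478]
ee_rot: [-0.004, -0.015, 1.0, -0.002]
contact_force: [-6.9, -7.6, 0.5]
width: 0.0606
```

```bash
python3 -m creep '{"slide":[[0,0.01,0],[0,0.01,0]],"twist":[[0,0,0],[0,0,0]],"fingers":[0.4,0.4]}'
python3 -m creep '{"slide":[[0.01,0.01,0],[0.01,0.01,0]],"twist":[[0,0,0],[0,0,0]],"fingers":[0.4,0.4]}'
python3 - <<'E'
from h import *
d=optics.get_image("scene"); b=d["img"][150:300,150:340]
d=optics.get_image("top"); a=d["img"][130:280,270:460]
cv2.imwrite("pics/p19.png",cv2.resize(np.vstack([b,a]),None,fx=2,fy=2,interpolation=2))
E
```

```text
clock: 30.2
position: [0.6133, -0.0146, 0.0479]
ee_rot: [-0.004, -0.015, 1.0, -0.003]
contact_force: [-6.5, -11.6, 1.6]
width: 0.0609
clock: 30.4
position: [0.6133, -0.0146, 0.0477]
ee_rot: [-0.006, -0.015, 1.0, -0.004]
contact_force: [-9.7, -15.2, 2.8]
width: 0.0609
```

View pics/p19.png

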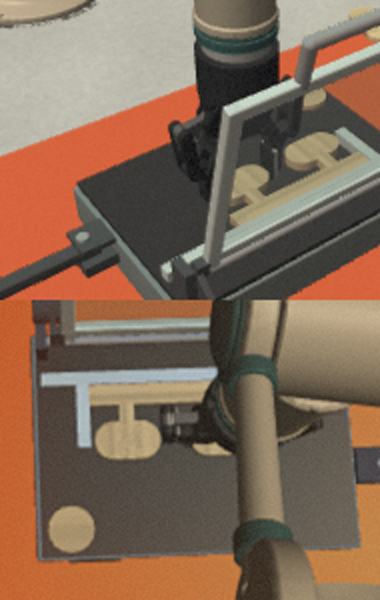

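Both edges are seated. The bottom half shows the foot flush along the bar and its left end at the stop at (90,385). I'll ease the load, release and rise, then check.

```bash
python3 -m creep '{"slide":[[-0.01,-0.013,0],[-0.01,-0.013,0]],"twist":[[0,0,0],[0,0,0]],"fingers":[0.4,0.4]}'
python3 -m creep '{"slide":[[0,0,0],[0,0,0],[0,0,0],[0,0,0],[0,0,0.1],[0,0,0.3],[0,0,0.6],[0,0,0.6]],"twist":[[0,0,0],[0,0,0],[0,0,0],[0,0,0],[0,0,0],[0,0,0],[0,0,0],[0,0,0]],"fingers":[0.72,0.72,0.72,0.72,0.72,0.72,0.72,0.72]}'
python3 -m creep '{"slide":[[-0.3,0,0.1],[-0.7,0,0.1],[-1,0,0.1],[-1,0,0.1],[-1,0,0.1]],"twist":[[0,0,0],[0,0,0],[0,0,0],[0,0,0],[0,0,0]],"fingers":[0.72,0.72,0.72,0.72,0.72]}'
python3 -m creep '{"slide":[[-0.3,0,0.1],[-0.4,0,0.1],[-0.4,0,0.1],[-0.4,0,0.1]],"twist":[[0,0,0],[0,0,0],[0,0,0],[0,0,0]],"fingers":[0.72,0.72,0.72,0.72]}'
python3 - <<'E'
from h import *
d=optics.get_image("top"); tree(d); crop(d,270,130,460,295,4,"pics/p20.png")
E
```

```text
clock: 30.7
position: [0.6133, -0.0147, 0.0478]
ee_rot: [-0.004, -0.015, 1.0, -0.002]
contact_force: [-6.6, -10.4, 0.4]
width: 0.0607
clock: 31.5
position: [0.6216, -0.0116, 0.1459]
ee_rot: [0.007, -0.015, 1.0, -0.001]
contact_force: [0.8, -0.2, 0.5]
width: 0.0735
clock: 32.0
position: [0.4657, -0.0111, 0.1546]
ee_rot: [0.0, -0.015, 1.0, 0.0]
contact_force: [0.9, 0.1, 0.4]
width: 0.0733
clock: 32.4
position: [0.4091, -0.0117, 0.1697]
ee_rot: [0.002, -0.015, 1.0, -0.0]
contact_force: [0.4, 0.3, -1.2]
width: 0.0735
areas [2137  448  348]
foot line: x at y=0 55.7 yaw deg rel stand -0.16 ends y 99.7 -61.4 x at ends 55.9 55.5
moon world [525.8 127.9  58. ] stand [-80.1 122. ]
```

View pics/p20.png

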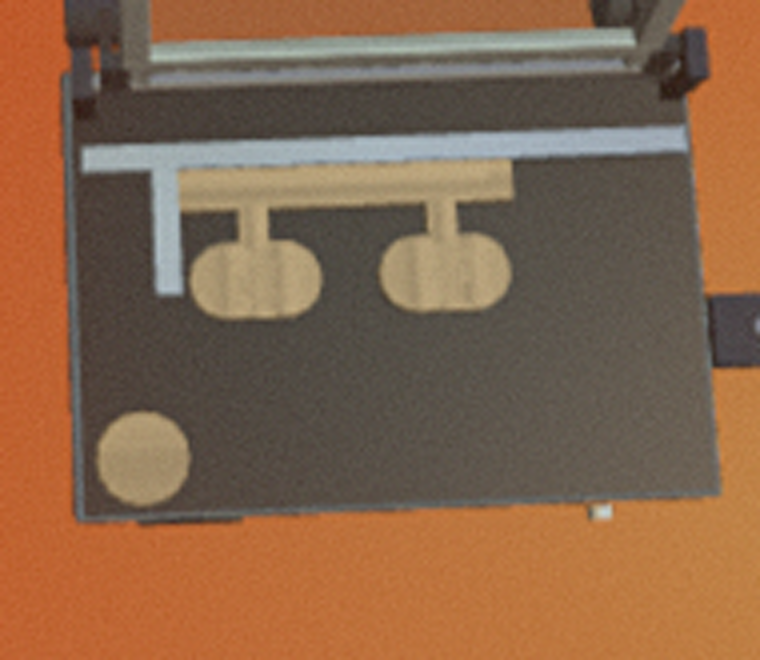

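The measured pose is foot x 55.7, yaw −0.16° and left end y 99.7, with the moon unmoved. For certainty I'll square it with one gentle two-finger push on both crowns.

```bash
python3 - <<'E'
from h import *
p=CS+RS@np.array([-50,20]); cmd([*p,100],91.6)
E
```

```text
slide [ 0.997  0.257 -0.464] twist [ 0.      0.0004 -0.0002] pos [ 0.4092 -0.0118  0.1696] F [ 0.7 -0.2 -0.1]
```

```bash
python3 -m creep '{"slide":[[0.3,0.1,0],[0.6,0.2,0],[0.9,0.257,-0.1],[0.99,0.257,-0.3],[0.99,0.257,-0.46],[0.99,0.257,-0.46]],"twist":[[0,0,0],[0,0,0],[0,0,0],[0,0,0],[0,0,0],[0,0,0]],"fingers":[1,1,1,1,1,1]}'
python3 -m creep '{"slide":[[0,0,-0.15],[0,0,-0.28],[0,0,-0.35],[0,0,-0.38],[0,0,-0.395],[0,0,-0.395]],"twist":[[0,0,0],[0,0,0],[0,0,0],[0,0,0],[0,0,0],[0,0,0]],"fingers":[1,1,1,1,1,1]}'
python3 -m creep '{"slide":[[0.03,0,0],[0.06,0.002,0],[0.09,0.002,0],[0.11,0.003,0],[0.12,0.003,0],[0.12,0.003,0]],"twist":[[0,0,0],[0,0,0],[0,0,0],[0,0,0],[0,0,0],[0,0,0]],"fingers":[1,1,1,1,1,1]}'
python3 -c "
from h import *
s=telemetry.get_state();print(st(s['position']),s['contact_force'])"
```

```text
clock: 33.05
position: [0.5546, 0.0275, 0.0961]
ee_rot: [-0.004, -0.015, 1.0, 0.001]
contact_force: [-0.1, -0.3, -0.0]
width: 0.085
clock: 33.65
position: [0.5561, 0.027, 0.0418]
ee_rot: [0.001, -0.015, 1.0, 0.0]
contact_force: [-0.2, -1.2, -0.4]
width: 0.0852
clock: 34.25
position: [0.5737, 0.0275, 0.0411]
ee_rot: [-0.0, -0.015, 1.0, 0.0]
contact_force: [-0.5, 1.2, 0.0]
width: 0.0856
[-35.06140604  20.29125413] [-0.52475733  1.19681497  0.01554964]
```

Finger fronts are at about x −24, still 7 mm short of contact. I'll step in.

```bash
python3 -m creep '{"slide":[[0.02,0,0],[0.035,0,0],[0.035,0,0]],"twist":[[0,0,0],[0,0,0],[0,0,0]],"fingers":[1,1,1]}'
python3 -m creep '{"slide":[[0.01,0,0],[0.01,0,0]],"twist":[[0,0,0],[0,0,0]],"fingers":[1,1]}'
python3 -m creep '{"slide":[[0.01,0,0],[0.01,0,0]],"twist":[[0,0,0],[0,0,0]],"fingers":[1,1]}'
python3 -m creep '{"slide":[[0.01,0,0],[0.01,0,0]],"twist":[[0,0,0],[0,0,0]],"fingers":[1,1]}'
```

```text
clock: 34.55
position: [0.5792, 0.0275, 0.0412]
ee_rot: [0.0, -0.015, 1.0, 0.0]
contact_force: [0.2, -0.5, -0.2]
width: 0.0854
clock: 34.75
position: [0.5804, 0.0275, 0.0412]
ee_rot: [0.0, -0.015, 1.0, 0.0]
contact_force: [-0.0, -0.1, 0.3]
width: 0.085
clock: 34.95
position: [0.5815, 0.0276, 0.0411]
ee_rot: [-0.0, -0.015, 1.0, 0.0]
contact_force: [-0.4, 1.4, 0.2]
width: 0.0855
clock: 35.15
position: [0.5816, 0.0276, 0.041]
ee_rot: [-0.002, -0.015, 1.0, 0.0]
contact_force: [-4.0, 0.2, 2.2]
width: 0.0859
```

```bash
python3 -m creep '{"slide":[[0.01,0,0],[0.01,0,0]],"twist":[[0,0,0],[0,0,0]],"fingers":[1,1]}'
python3 -m creep '{"slide":[[-0.02,0,0],[-0.1,0,0],[-0.15,0,0],[-0.15,0,0.1],[-0.2,0,0.3],[-0.4,0,0.5],[-0.7,0,0.7],[-1,0,0.8],[-1,0,0.8],[-1,0,0.8]],"twist":[[0,0,0],[0,0,0],[0,0,0],[0,0,0],[0,0,0],[0,0,0],[0,0,0],[0,0,0],[0,0,0],[0,0,0]],"fingers":[1,1,1,1,1,1,1,1,1,1]}'
python3 - <<'E'
from h import *
d=optics.get_image("top"); tree(d); a=d["img"][90:300,270:550]
d=optics.get_image("scene"); b=d["img"][120:330,130:410]
cv2.imwrite("pics/p21.png",cv2.resize(np.vstack([a,b]),None,fx=1.4,fy=1.4,interpolation=2)); 
cv2.imwrite("pics/p21s.png",d["img"])
d=optics.get_image("top");crop(d,290,150,410,220,6,"pics/p22.png")
E
```

```text
clock: 35.35
position: [0.5817, 0.0276, 0.0409]
ee_rot: [-0.003, -0.015, 1.0, 0.0]
contact_force: [-6.7, -0.3, 5.2]
width: 0.0852
clock: 36.35
position: [0.4342, 0.0276, 0.1621]
ee_rot: [0.002, -0.015, 1.0, -0.0]
contact_force: [0.2, -0.1, -0.5]
width: 0.0853
areas [2141  446  351]
foot line: x at y=0 55.7 yaw deg rel stand -0.13 ends y 99.7 -61.4 x at ends 55.9 55.5
moon world [525.8 128.   58. ] stand [-80.1 122.1]
```

View pics/p21.png

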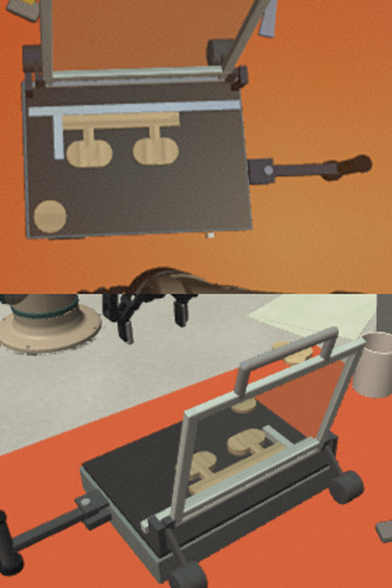

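View pics/p22.png

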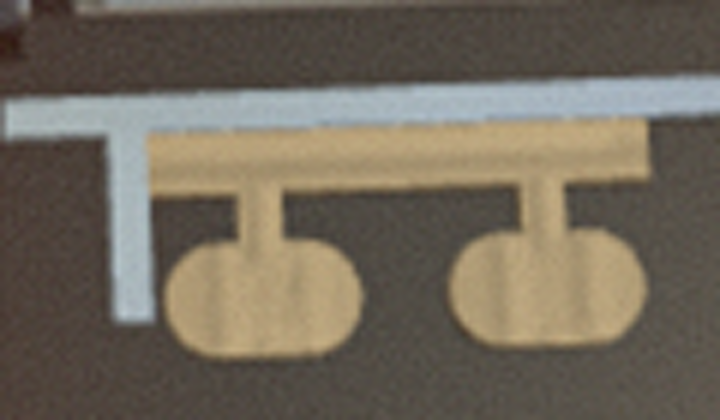

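View pics/p21s.png

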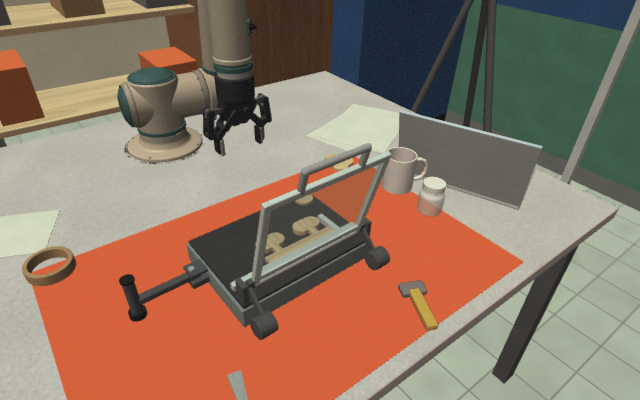

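The close crop shows the foot edge flush with no gap, from (148,133) to (648,120), and the left end on the end stop at (148,160). The scene view shows the leg out with its post at (130,295), the platen open, and the mug (400,170) and jar (431,197) where they started. The robot is clear, so I'm handing in.

```bash
python3 -c "
from rig import order,telemetry
print(telemetry.get_state()['contact_force']); print(order.sign_off())"
```

```text
[ 0.25002434 -0.23875756  0.14037202]
the job is handed in; nothing more can be done
None
```

I handed the job in at about 36 s, with all three parts done in the order asked.

- **Leg:** I swept it out with the closed fingers until it stopped moving and the force climbed to about 16 N. The post cap then sat within 1 pixel of its predicted fully-out position.
- **Platen:** I gripped the bar and led it round to about 1.76 rad, well past balance, then released it. It rests open by itself; I judged this from the pictures and did not measure the final angle. My first plan, a tilted hook under the bar, was stopped by a joint range before it touched anything, so I switched to a vertical grasp.
- **Treeline:** I squared it with a two-finger push, carried it left by one crown and seated it against the ground bar and the end stop. A last light push squared it again.
    - **Measured:** the foot edge is at x = 55.5–55.9 mm in the stand's frame (target 55), with yaw −0.13° and the left end at y = 99.7 mm (target 100). No gap is visible.
    - **Disagreement:** I earlier measured the bar's own front edge at about 57 mm, roughly 2 mm off its given 55 and at the limit of the calibration. For contact I relied on the force stops and the close-up picture.
- **Bystanders:** The moon is unmoved to within about 0.1 mm of its position before the treeline moves. The mug and jar look unmoved in the pictures, and the robot ended clear of everything.

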